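Refill a press feed tube with bushes through its funnel

ROBOT

A 6-joint arm with a two-finger parallel gripper is mounted at the origin on the work surface. World frame = base frame: x ahead of the robot, y to its left, z up, the work surface at z = 0. Lengths are in m, angles in rad, forces in N, time in s.
With the tool pointing down it reaches from about 0.3 to 0.875 m from the base axis. Payload 6.4 kg.
Tool frame: the origin (TCP) lies midway between the tips of the shut fingers; the grasp point (between the pads) lies 19 mm behind it; z points along the fingers, y is the line along which they close (so a half turn about z gives the same grasp; the last joint's range is limited). The gripper opens to 85 mm and grips with 20 to 120 N. Pads are 22 mm wide; open, the fingers measure 114 mm over their backs; the gripper's body (76 mm by 85 mm) begins 54 mm behind the grasp point. The pads swing forward as they close: fully open they stand 13 mm farther back than shut.
Start: joints at [1.07, 0.181, 1.607, -0, 1.354, -0.206], TCP at [0.167, 0.55, 0.231] pointing down, gripper open.
Joint ranges: [-2.99, 2.99], [-0.89, 2.07], [0.3, 2.58], [-1.14, 4.28], [0, 2.63], [-3.12, 3.12]. Speed limits (rad/s): [2.57, 2.57, 3.01, 3.14, 3.14, 3.14].

INTERFACE

Orientations are given as a unit quaternion [w, x, y, z].
In Python, from bench import * gives the robot as it stands.
- The arm moves only by the tool play_rows, never from a script. Its argument "plan" is a list of rows, each a list of 3 entries, a list of its own where there are three numbers: the finger opening in mm, from 0 to 85.4, then the shift along the tool's x, y, z normalised to -1 to 1, where 1 is 40 cm, then the turn about the tool's z normalised to -1 to 1, where 1 is pi rad. A call has 1 to 10 rows; each row is the pose to reach, as a shift and turn from the pose commanded when the call began, along the tool's axes at that moment, turning the shorter way round; what a row does not reach only later rows make up. A row lasts 1/10 s, in which the tool goes at most 50 mm and 8.59 degrees, less where a joint would pass 70% of its speed; a pose out of reach is approached as far as the arm can. A call with a number of a shift or a turn outside -1 to 1 is refused whole. A call with a gripper value outside its range is refused whole. The fingers move at their own pace and stop on an object; the grip force is fixed at half the most. Time passes only in rows, so rows that repeat a pose let the fingers close. It gives the time, the measured TCP pose, the force, the opening and the grip force at its end, in the units of the state.
- get_obs(): the state, without advancing time (a new reading comes with each control period).
- camera(name): name is "side" or "top"; returns a dict with "image" (420x560x3 uint8, red, green, blue), "range_z" (420x560 float32, m along the optical axis (not along the pixel's ray), 0 where there is no reading), "intrinsics" (3x3 intrinsics, pixels), "k1" (the pictures are not rectified: a ray, as slopes to the right and down, at radius r is drawn at 1 + k1 r^2 times it, then the intrinsics apply), "rvec" (rotation vector, rad) and "tvec" (3), from world to camera coordinates, as OpenCV has them. Camera axes: x right, y down, z forward; pixel columns grow to the right and rows downward; lengths in m; the calibration is good to about 2 mm. A picture is of the moment at which its call begins.
- hand_in(): hands the job in; it is judged then, once.
Trained networks look in a picture, given as the dict that the camera call returned (one of the last four; its "shot" number tells which), for a name from the list of things; names that differ only in an ending like _2 or _b are one class to them, and where a whole thing is asked for, a point or a joint stands for the part that bears it (a point fixed in the world has none). Each returns a list of dicts, best first, with "conf" (0 to 1); they miss things now and then, are a little off and sometimes report something else, mostly with a low value. They report only what shows in the picture. A call takes as long as a camera call. They do not tell look-alikes from the thing itself.
- search_frame(picture, label): "rect" ([centre column, centre row, width, height] in pixels, round what is visible of it).
- masks_of(picture, label): "mask" (420x560 bool, what is visible of it) and "rect" ([centre column, centre row, width, height] in pixels, round what is visible of it).
The state is a dict: "time_s": time; "q": joint angles; "dq": joint speeds; "joint_efforts": joint torques, N m; "eef_pos": TCP position; "eef_rot": TCP orientation; "wrist_force": force on the tool from outside, world axes, zero at the start; "torque": the same for the moment, N m; "opening": opening from 0.0 (shut) to 1.0 (fully open); "grasp_force": force on a finger pad.
Only numpy, scipy, OpenCV 4.12 (cv2) and the standard library are available. Lean on these libraries where they do the work, as an engineer would, in place of code of your own. Each camera call takes 0.05 s, during which the arm holds its last target. There are 200 camera calls.

TASK

Refill the press feed tube: lift the loose dust lid off the funnel by its lug and lay it gently, right way up and flat, on the bench, then pour all five brass bushes from the scoop through the funnel into the tube. Handle the bushes only with the scoop, never with the fingers, and set the empty scoop gently back down upright and flat on the bench. Leave everything else where it is.

Things in the scene. Friction and masses are not known exactly. Their poses are not given: they have to be found in the camera images.
- feeder: fixed clear upright tube (outer 52, inner 44 mm diameter, inner floor at height 17 mm) on a 130 x 90 x 12 mm blue base plate; on top a metal funnel widening from the tube at height 85 mm to a rim of 124 mm outer, 115 mm clear diameter at height 145 mm. A 20 mm square post, 95 mm high, stands 58 mm from the axis on the +x side. Origin: on the tube axis at bench level, z up
- funnel_rim (a point): centre of the funnel's mouth, on the tube axis at rim height (145 mm above the bench)
- lid: loose grey dust lid on the funnel rim: disc 136 mm diameter, 5 mm thick, with a step 100 mm wide and 8 mm deep below it, loose inside the rim. Origin: centre of the step's underside (height 0 when laid on the bench; disc z = 8 to 13 mm). Near the edge an upright black lug centred at x = -55 mm, 10 mm thick (x), 26 mm wide (y), z = 13 to 47 mm. About 90 g
- lid_lug (a point): middle of the lug, where to grip it: lid point (-55, 0, 36) mm, 11 mm below the lug's top; the disc's top face is 23 mm below it. Axes as the lid's
- scoop: loose metal scoop with the bushes: tray 110 mm long (x), 62 wide (y; 54 inside), floor 4 mm thick, side walls to z = 34 mm, closed at +x, open at -x (spout edge, full width). Over its middle a bridge 12 mm thick (x), z = 52 to 58 mm, carries an upright black grip plate 12 mm thick (x), 32 wide (y), z = 58 to 106 mm. Origin: centre of the underside, z up. About 160 g empty
- scoop_grip (a point): where to grip the grip plate: scoop point (0, 0, 86) mm. Axes as the scoop's
- scoop_spout (a point): middle of the spout edge: scoop point (-55, 0, 4) mm, at floor level
- bush0: brass bush, cylinder 16 mm diameter and 13 mm high, about 20 g, one of five alike, standing loose in the scoop; origin at its centre, z along its axis
- bush1: brass bush, cylinder 16 mm diameter and 13 mm high, about 20 g, one of five alike, standing loose in the scoop; origin at its centre, z along its axis
- bush2: brass bush, cylinder 16 mm diameter and 13 mm high, about 20 g, one of five alike, standing loose in the scoop; origin at its centre, z along its axis
- bush3: brass bush, cylinder 16 mm diameter and 13 mm high, about 20 g, one of five alike, standing loose in the scoop; origin at its centre, z along its axis
- bush4: brass bush, cylinder 16 mm diameter and 13 mm high, about 20 g, one of five alike, standing loose in the scoop; origin at its centre, z along its axis
- grooved_block: bystander: grooved steel block 64 (x) x 110 x 22 mm, origin under its centre
- bottle: bystander: clear bottle 54 mm diameter, 140 mm high, origin under its centre
- wire_spool: bystander: grey spool 60 mm diameter, 42 mm high, origin under its centre
- screwdriver: bystander: screwdriver lying along its x, 150 mm long, 26 mm high, origin under its middle
- tape_roll: bystander: white tape roll lying flat, 80 mm diameter, 20 mm high, origin under its centre
- keypad_tray: bystander: fixed black tray 130 (x) x 100 x 35 mm with button caps, origin under its centre
Mind the look-alikes: they are no part of the job. Leave any brown look-alike of the lid alone. Leave any black look-alike of the feeder alone.

How it is judged:
On the way, in this order (a step that is already met when the one before it is completed fails the run):
1. the lid lies flat and right way up on the bench (height (world z) of lid below 0.006 m and angle between lid's own z axis and vertical below 0.08 rad and linear speed of lid below 0.02 m/s), for 0.2 s.
2. all five bushes are at rest in the tube (horizontal distance between each of bush0, bush1, bush2, bush3, bush4 and feeder below 0.02 m and z of each of bush0, bush1, bush2, bush3, bush4 in the frame of feeder below 0.075 m and linear speed of each of bush0, bush1, bush2, bush3, bush4 below 0.05 m/s), for 0.2 s.
At the end, for the whole second after the job is handed in: All five bushes rest inside the tube (within 20 mm of its axis, under 75 mm above the bench); the lid lies flat, right way up, on the bench and the scoop stands upright and flat on it (undersides within 6 mm of the bench, tilt under 0.08 rad), both at rest (all of step 1 and all of step 2 and height (world z) of scoop below 0.006 m and angle between scoop's own z axis and vertical below 0.08 rad and linear speed of scoop below 0.02 m/s); the robot touches nothing.
It fails at once if a bush is touched by the gripper fingers (contact force between the fingers and bush0 above 0.5 N or contact force between the fingers and bush1 above 0.5 N or contact force between the fingers and bush2 above 0.5 N or contact force between the fingers and bush3 above 0.5 N or contact force between the fingers and bush4 above 0.5 N).
It fails at once if the lid or the scoop is dropped or slammed on the bench (still faster than 0.6 m/s when within 20 mm of it) ((height (world z) of lid below 0.02 m and linear speed of lid above 0.6 m/s) or (height (world z) of scoop below 0.02 m and linear speed of scoop above 0.6 m/s)).
It fails at once if a bystander is moved more than 20 mm (distance of any of grooved_block, bottle, wire_spool, screwdriver, tape_roll from where it was at the start of the episode above 0.02 m).
It also fails if it takes over 67 s, if anything falls off the work surface, if the arm or the gripper's body presses on something with over 40 N, if the wrist force passes 120 N, or if a joint passes its speed limit or range.

## Working session

There is one attempt and no reset: what is moved stays moved. The work goes in short steps, Python scripts to look and compute and a tool call to move; the robot and the scene stay as the last step left them, time stands still between calls to the robot, and variables do not carry over. Pictures are saved under pics/ and viewed, at most 10 in all, crops included, and the job is handed in when it is done.

Besides the shell and the picture viewer there is one more tool, called after "Call:" by a JSON object that holds its "method" and its "body". play_rows: Moves the arm, as the interface text tells. Its arguments: {"type":"object","properties":{"plan":{"type":"array","items":{"type":"array"}}},"required":["plan"]}

```bash
mkdir -p pics; cat > h.py <<'E'
from bench import *
import numpy as np, cv2
from scipy.spatial.transform import Rotation as R
def cam(n):
    return camera(n)
def rays(p):
    K=np.array(p["intrinsics"]);h,w=p["range_z"].shape
    u,v=np.meshgrid(np.arange(w),np.arange(h))
    xd=(u-K[0,2])/K[0,0];yd=(v-K[1,2])/K[1,1]
    x,y=xd.copy(),yd.copy()
    for _ in range(10):
        s=1+p["k1"]*(x*x+y*y);x=xd/s;y=yd/s
    return x,y
def cloud(p):
    x,y=rays(p);z=p["range_z"]
    P=np.stack([x*z,y*z,z],-1)
    Rm=cv2.Rodrigues(np.array(p["rvec"],float))[0]
    W=(P-np.array(p["tvec"]).ravel())@Rm
    W[z<=0]=np.nan
    return W
def proj(p,X):
    Rm=cv2.Rodrigues(np.array(p["rvec"],float))[0];K=np.array(p["intrinsics"])
    c=np.atleast_2d(X)@Rm.T+np.array(p["tvec"]).ravel();a=c[:,:2]/c[:,2:]
    a=a*(1+p["k1"]*(a**2).sum(1,keepdims=True));return a*[K[0,0],K[1,1]]+[K[0,2],K[1,2]]
E
python3 - <<'E'
from h import *
o=get_obs();print({k:np.round(v,3) for k,v in o.items()})
ps={n:cam(n) for n in("top","side")}
for n,p in ps.items():
    cv2.imwrite(f"pics/{n}0.png",cv2.resize(p["image"][:,:,::-1],(800,600)))
    W=cloud(p);print(n,p["tvec"],p["k1"])
    for l in["feeder","funnel_rim","lid","lid_lug","scoop","scoop_grip","scoop_spout","bush0","grooved_block","bottle","wire_spool","screwdriver","tape_roll","keypad_tray"]:
        for d in masks_of(p,l)[:5]:
            if d["conf"]<.3: continue
            m=d["mask"];w=W[m];w=w[~np.isnan(w[:,0])]
            print(l,round(d["conf"],2),np.round(d["rect"]),m.sum(),np.round(np.median(w,0),3) if len(w) else"",np.round(np.percentile(w,[3,97],axis=0),3).tolist() if len(w) else "")
E
```

```text
{'time_s': np.float64(0.0), 'q': array([ 1.07 ,  0.182,  1.608, -0.   ,  1.354, -0.206]), 'dq': array([ 0.   ,  0.   ,  0.001, -0.   ,  0.002, -0.001]), 'joint_efforts': array([ 1.0000e-03, -4.4489e+01, -3.5133e+01, -0.0000e+00,  9.0000e-03,
        0.0000e+00]), 'eef_pos': array([0.167, 0.55 , 0.23 ]), 'eef_rot': array([-0.   ,  0.147,  0.989, -0.001]), 'wrist_force': array([ 0.36 , -0.082, -0.571]), 'torque': array([-0.015, -0.019, -0.04 ]), 'grasp_force': np.float64(0.0), 'opening': np.float64(1.002)}
top [-0.00161246  0.51960967  1.17599321] 0.04095414280800528
feeder 0.62 [197. 280.  54.  65.] 2673 [0.354 0.199 0.113] [[0.297, 0.143, 0.008], [0.423, 0.247, 0.146]]
feeder 0.46 [355. 212.  60.  53.] 2514 [ 0.513 -0.184  0.15 ] [[0.454, -0.243, 0.146], [0.572, -0.126, 0.154]]
funnel_rim 0.94 [200. 277.  54.  68.] 2631 [0.355 0.198 0.113] [[0.299, 0.143, 0.01], [0.423, 0.247, 0.146]]
funnel_rim 0.56 [332. 210.  15.  48.] 120 [ 0.571 -0.143  0.012] [[0.461, -0.162, 0.005], [0.585, -0.131, 0.073]]
funnel_rim 0.56 [274. 157.  56.  10.] 278 [ 0.668 -0.022  0.023] [[0.656, -0.059, 0.013]
[... 3020 characters left out ...]
45, 0.147], [0.572, -0.126, 0.159]]
grooved_block 0.34 [165. 141.  45.  37.] 957 [0.267 0.419 0.011] [[0.223, 0.339, -0.0], [0.341, 0.447, 0.035]]
bottle 0.79 [288. 112.  17.  38.] 541 [0.662 0.358 0.076] [[0.642, 0.348, 0.009], [0.687, 0.378, 0.139]]
wire_spool 0.71 [378. 339.  30.  33.] 767 [ 0.671 -0.364  0.041] [[0.648, -0.387, 0.001], [0.699, -0.333, 0.045]]
screwdriver 0.61 [323. 214.  15.  44.] 257 [ 0.666 -0.031  0.023] [[0.656, -0.063, 0.009], [0.678, 0.032, 0.028]]
tape_roll 0.6 [223. 385.  39.  37.] 785 [ 0.329 -0.37   0.019] [[0.294, -0.407, 0.004], [0.365, -0.332, 0.023]]
keypad_tray 0.95 [164. 141.  44.  35.] 947 [0.267 0.418 0.011] [[0.223, 0.339, -0.0], [0.339, 0.446, 0.035]]
```

View pics/top0.png

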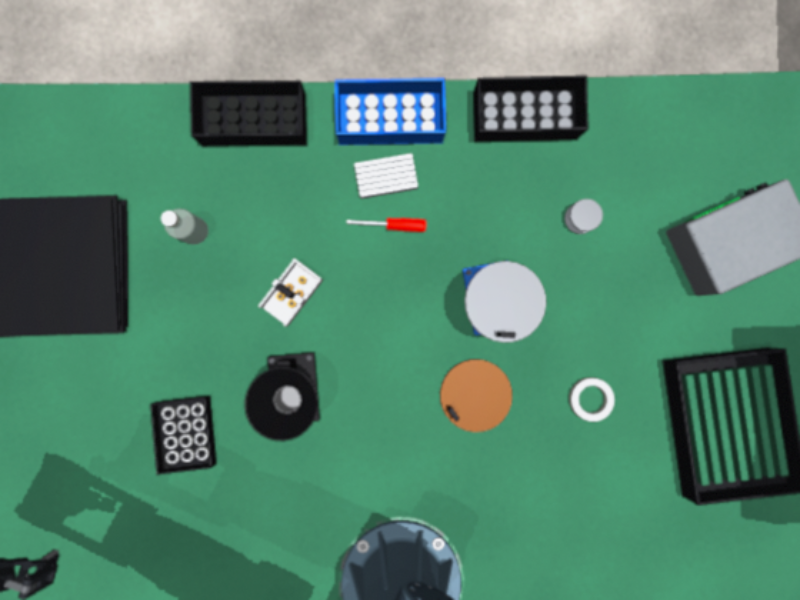

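View pics/side0.png

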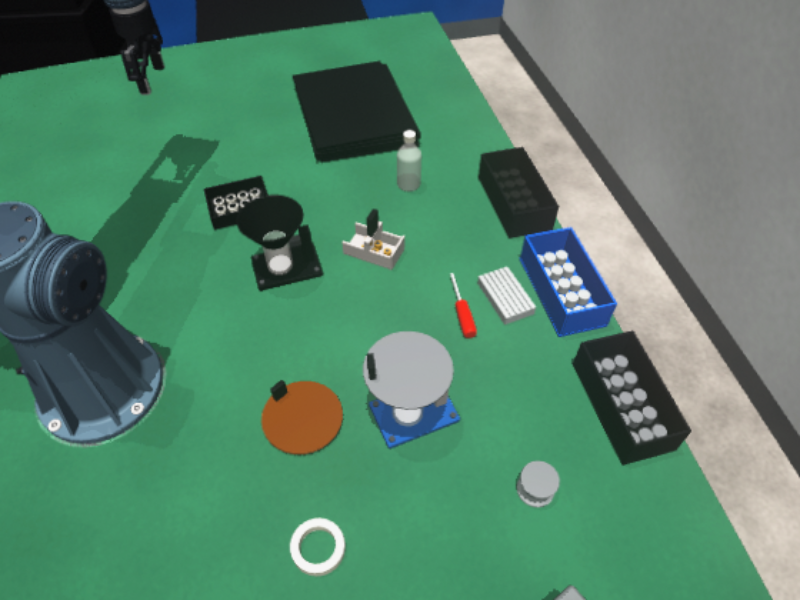

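The target lid is the grey disc on the blue feeder (top view 505,300; side view 408,372). The brown disc (top 477,396) and the black feeder (top 282,400) are look-alikes, so I'll leave them alone. The scoop with the brass bushes is at top 290,292. Next I'll measure all three and confirm in an enlarged crop.

```bash
cat > m.py <<'E'
from h import *
def rectfit(a):
    c=cv2.minAreaRect(a[:,:2].astype(np.float32)*1000);return np.round(c[0],1),np.round(c[1],1),round(c[2],1)
def near(W,c,r,z0,z1):
    d=np.hypot(W[...,0]-c[0],W[...,1]-c[1]);return (d<r)&(W[...,2]>z0)&(W[...,2]<z1)
E
python3 - <<'E'
from m import *
ps={n:cam(n) for n in("top","side")}
cr=[]
for n,p in ps.items():
    W=cloud(p);im=p["image"]
    m=near(W,(.513,-.185),.1,.14,.157);a=W[m];print(n,"lid disc",a.mean(0),[x for x in cv2.minEnclosingCircle(a[:,:2].astype(np.float32))],len(a))
    m=near(W,(.513,-.185),.1,.163,.25);a=W[m];print(" lug",a.mean(0),np.percentile(a,[2,98],axis=0).round(4).tolist(),rectfit(a),len(a))
    m=near(W,(.513,-.185),.1,.004,.02);a=W[m];print(" base",rectfit(a),len(a),np.median(a[:,2]))
    m=near(W,(.543,.19),.09,.07,.12);a=W[m];print(" grip",a.mean(0),np.percentile(a,[2,98],axis=0).round(4).tolist(),rectfit(a),len(a))
    m=near(W,(.543,.19),.09,.006,.05);a=W[m];print(" scoop",a.mean(0),rectfit(a),len(a),a[:,2].max())
    m=near(W,(.543,.19),.09,.027,.04);a=W[m];print(" walltop",rectfit(a),len(a))
    for c in((.513,-.185,.15),(.543,.19,.04)):
        u,v=proj(p,np.array(c))[0].astype(int);cr.append(cv2.resize(im[v-36:v+36,u-48:u+48,::-1],(400,300),interpolation=cv2.INTER_CUBIC))
cv2.imwrite("pics/crop1.png",np.vstack([np.hstack(cr[:2]),np.hstack(cr[2:])]))
E
```

```text
top lid disc [ 0.51434336 -0.18413726  0.14974421] [(0.512996256351471, -0.18452154099941254), 0.06783506274223328] 2424
 lug [ 0.4588116  -0.17870147  0.18288191] [[0.4551, -0.1908, 0.1753], [0.4626, -0.1668, 0.1871]] (array([ 457.8, -179. ]), array([24.4,  9.3]), 88.7) 49
 base (array([ 509.3, -164.8]), array([193.9, 156.9]), 6.7) 198 0.010145783307538778
 grip [0.54258722 0.19136608 0.10143741] [[0.5305, 0.1789, 0.0765], [0.5552, 0.2052, 0.1092]] (array([543.6, 193.4]), array([32.2, 11.6]), 52.0) 78
 scoop [0.54534048 0.19138015 0.0207757 ] (array([542.7, 186.5]), array([150.6, 124.6]), 89.2) 506 0.049887649571029674
 walltop (array([543.7, 193.3]), array([ 62.5, 108.9]), 51.8) 155
side lid disc [ 0.51413686 -0.18889242  0.15007329] [(0.5133499503135681, -0.18514518439769745), 0.0686451867222786] 2647
 lug [ 0.45760572 -0.18423495  0.17995506] [[0.4526, -0.1937, 0.1644], [0.4632, -0.1695, 0.186]] (array([ 458.4, -180.6]), array([26.9, 10.1]), 84.9) 79
 base (array([ 511.7, -219.2]), array([125.1, 174.5]), 82.0) 1061 0.011655428282322182
 grip [0.54217367 0.18837377 0.09375285] [[0.5307, 0.178, 0.0723], [0.5549, 0.2045, 0.1079]] (array([543.5, 192.1]), array([33.7, 11.9]), 52.0) 105
 scoop [0.54743661 0.18492105 0.02223477] (array([546. , 178.7]), array([ 89.1, 133.9]), 54.1) 657 0.04969254670491091
 walltop (array([544.5, 193.6]), array([ 66.8, 111.2]), 51.0) 203
```

View pics/crop1.png

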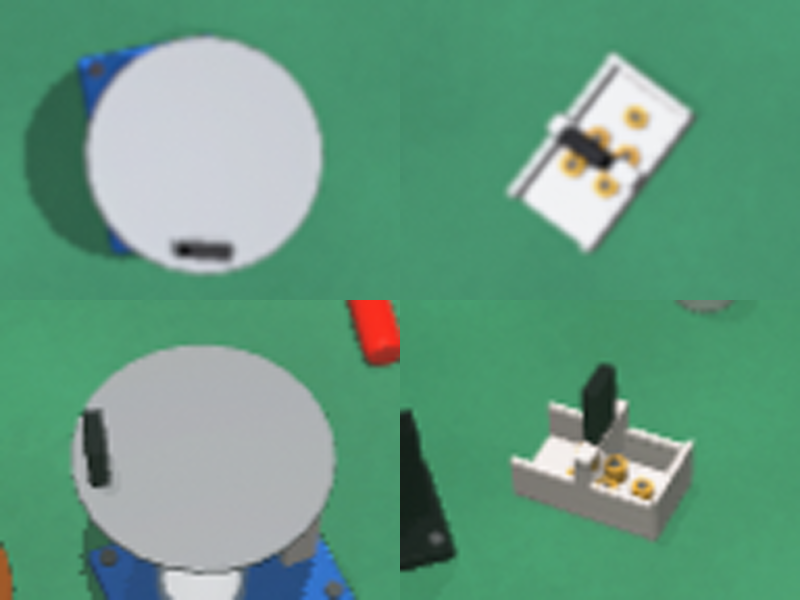

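The crop confirms it: the grey lid with its lug near (0.458, -0.180) sits on the blue feeder. The scoop holds five bushes, with the closed end towards world (+x, -y) and the open spout towards (-x, +y). The heights agree with the text (disc top 0.150, lug top 0.185, grip top 0.107). I'll move above the lug now.

Call:
{"method": "play_rows", "body": {"plan": [[85,[-0.773,-0.967,0],0.27],[85,[-0.773,-0.967,0],0.27],[85,[-0.773,-0.967,0],0.27],[85,[-0.773,-0.967,0],0.27],[85,[-0.773,-0.967,0],0.27],[85,[-0.773,-0.967,0],0.27],[60,[-0.773,-0.967,0],0.27],[60,[-0.773,-0.967,0],0.27],[60,[-0.773,-0.967,0],0.27],[60,[-0.773,-0.967,0],0.27]]}}

```text
time_s: 2.6
eef_pos: [0.3511, 0.0881, 0.2318]
eef_rot: [0.001, 0.541, 0.841, 0.0]
wrist_force: [1.3, 0.9, 1.5]
opening: 0.698
grasp_force: 0.0
```

```bash
cat >> h.py <<'E'
def go(pos,yaw,o=None):
    "normalised shift and turn to TCP pos with tool-y at yaw deg (mod 180)"
    o=o or get_obs();r=R.from_quat(np.roll(o["eef_rot"],-1)).as_matrix()
    y0=np.degrees(np.arctan2(r[1,1],r[0,1]));d=(yaw-y0+90)%180-90
    print("t",o["time_s"],"tcp",np.round(o["eef_pos"],4),"yaw",round(y0,2),"q6",round(o["q"][5],2),"shift",np.round(r.T@(np.array(pos)-o["eef_pos"])/.4,4),"turn",round(-d/180,4),"open",round(float(o["opening"]),3))
E
python3 -c "
from h import *
go((.458,-.180,.23),-5)"
```

```text
t 2.6 tcp [0.3511 0.0881 0.2318] yaw 24.48 q6 -0.51 shift [-0.7208 -0.0344  0.0051] turn 0.1638 open 0.698
```

Call:
{"method": "play_rows", "body": {"plan": [[50,[-0.721,-0.034,0],0.164],[50,[-0.721,-0.034,0],0.164],[50,[-0.721,-0.034,0],0.164],[50,[-0.721,-0.034,0],0.164],[50,[-0.721,-0.034,0],0.164],[50,[-0.721,-0.034,0],0.164],[50,[-0.721,-0.034,0],0.164],[50,[-0.721,-0.034,0.05],0.164],[50,[-0.721,-0.034,0.09],0.164],[50,[-0.721,-0.034,0.09],0.164]]}}

```text
time_s: 3.6
eef_pos: [0.4561, -0.1761, 0.1931]
eef_rot: [-0.002, 0.737, 0.676, -0.0]
wrist_force: [0.3, -0.3, -0.7]
opening: 0.587
grasp_force: 0.0
```

```bash
python3 - <<'E'
from m import *
go((.458,-.180,.156),-5)
p=cam("side")
W=cloud(p);a=W[near(W,(.458,-.18),.02,.158,.187)];print(len(a),rectfit(a) if len(a)>4 else "")
u,v=proj(p,np.array((.458,-.18,.18)))[0].astype(int)
cv2.imwrite("pics/c2.png",cv2.resize(p["image"][v-60:v+60,u-80:u+80,::-1],(640,480),interpolation=cv2.INTER_CUBIC))
E
```

```text
t 3.6 tcp [ 0.4561 -0.1761  0.1931] yaw -4.99 q6 -0.52 shift [-0.0095  0.0059  0.0926] turn 0.0 open 0.587
85 (array([ 458.3, -180.8]), array([27. ,  9.9]), 85.2)
```

View pics/c2.png

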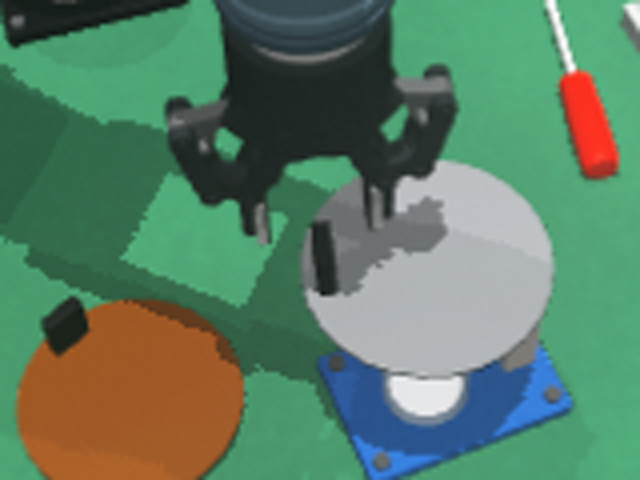

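The open fingers at about (260,225) and (378,210) straddle the lug at (325,255). I'll descend and grip.

Call:
{"method": "play_rows", "body": {"plan": [[50,[-0.009,0.005,0.03],0],[50,[-0.009,0.005,0.06],0],[50,[-0.009,0.005,0.085],0],[50,[-0.009,0.005,0.09],0],[50,[-0.009,0.005,0.09],0],[0,[-0.009,0.005,0.09],0],[0,[-0.009,0.005,0.09],0],[0,[-0.009,0.005,0.09],0],[0,[-0.009,0.005,0.09],0],[0,[-0.009,0.005,0.09],0]]}}

```text
time_s: 4.65
eef_pos: [0.4598, -0.1818, 0.1599]
eef_rot: [0.001, 0.737, 0.676, 0.0]
wrist_force: [-0.8, 0.2, 4.0]
opening: 0.101
grasp_force: 59.6
```

Call:
{"method": "play_rows", "body": {"plan": [[0,[0,0,-0.01],0],[0,[0,0,-0.03],0],[0,[0,0,-0.05],0],[0,[0,0,-0.08],0],[0,[0,0,-0.11],0],[0,[0,0,-0.14],0],[0,[0,0,-0.15],0],[0,[0,0,-0.15],0]]}}

```text
time_s: 5.45
eef_pos: [0.46, -0.1819, 0.2204]
eef_rot: [0.001, 0.737, 0.676, 0.0]
wrist_force: [-0.4, -0.3, -0.8]
opening: 0.108
grasp_force: 58.9
```

```bash
python3 - <<'E'
from m import *
o=get_obs();print(o["wrist_force"])
go((.445,-.365,.08),-5,o);go((.445,-.365,.02),-5,o)
for n in("side","top"):
    W=cloud(cam(n));m=near(W,(.513,-.185),.075,.19,.23);a=W[m]
    if len(a)<50: print(n,len(a));continue
    A=np.c_[a[:,:2]-(.513,-.185),np.ones(len(a))];k=np.linalg.lstsq(A,a[:,2],rcond=None)[0];print(n,len(a),k)
    # rim of funnel
    m=near(W,(.513,-.185),.08,.135,.155)&~near(W,(.513,-.185),.05,.1,.16);a=W[m];print("rim",len(a),rectfit(a) if len(a)>5 else "")
E
```

```text
[-0.36274614 -0.32452526 -0.82026306]
t 5.45 tcp [ 0.46   -0.1819  0.2204] yaw -5.01 q6 -0.53 shift [-0.459   0.0021  0.3514] turn -0.0001 open 0.108
t 5.45 tcp [ 0.46   -0.1819  0.2204] yaw -5.01 q6 -0.53 shift [-0.4588  0.0019  0.5014] turn -0.0001 open 0.108
side 2417 [-0.0097915   0.00557936  0.21098598]
rim 207 (array([ 504.6, -215.5]), array([ 62.7, 120.4]), 72.1)
top 1712 [0.00176708 0.00425882 0.20927904]
rim 6 (array([ 490.2, -131.2]), array([34.3,  2.6]), 22.7)
```

Call:
{"method": "play_rows", "body": {"plan": [[0,[-0.1,0,0],0],[0,[-0.22,0,0],0],[0,[-0.34,0,0],0],[0,[-0.44,0.002,0],0],[0,[-0.459,0.002,0.07],0],[0,[-0.459,0.002,0.17],0],[0,[-0.459,0.002,0.27],0],[0,[-0.459,0.002,0.36],0],[0,[-0.459,0.002,0.42],0],[0,[-0.459,0.002,0.44],0]]}}

```text
time_s: 6.55
eef_pos: [0.4422, -0.3621, 0.0393]
eef_rot: [-0.004, 0.737, 0.675, 0.0]
wrist_force: [-0.5, 0.6, -0.6]
opening: 0.102
grasp_force: 58.9
```

```bash
python3 - <<'E'
from m import *
o=get_obs();print(o["wrist_force"]);go((.445,-.365,.024),-5,o)
E
```

```text
[-0.49426422  0.6144906  -0.64719919]
t 6.55 tcp [ 0.4422 -0.3621  0.0393] yaw -5.02 q6 -0.81 shift [-0.0068  0.0079  0.0381] turn -0.0001 open 0.102
```

Call:
{"method": "play_rows", "body": {"plan": [[0,[0,0,0.01],0],[0,[0,0,0.02],0],[0,[0,0,0.025],0],[0,[0,0,0.03],0],[0,[0,0,0.03],0]]}}

```text
time_s: 7.05
eef_pos: [0.4445, -0.3648, 0.0319]
eef_rot: [0.001, 0.737, 0.676, -0.0]
wrist_force: [-0.2, 0.6, -0.2]
opening: 0.103
grasp_force: 58.9
```

```bash
python3 - <<'E'
from m import *
o=get_obs();print(o["wrist_force"],o["torque"]);go((.445,-.365,.024),-5,o)
W=cloud(cam("side"));a=W[near(W,(.50,-.37),.06,-.01,.04)];A=np.c_[a[:,:2]-(.50,-.37),np.ones(len(a))];print(len(a),np.linalg.lstsq(A,a[:,2],rcond=None)[0])
E
```

```text
[-0.22025363  0.56656365 -0.16828488] [-0.04882579  0.04829058  0.02697745]
t 7.05 tcp [ 0.4445 -0.3648  0.0319] yaw -5.01 q6 -0.81 shift [-0.0003  0.0012  0.0198] turn -0.0 open 0.103
1767 [-0.00847772  0.00538184  0.02211227]
```

Still about 8 mm above the bench; lower the rest slowly and then release.

Call:
{"method": "play_rows", "body": {"plan": [[0,[0,0,0.006],0],[0,[0,0,0.012],0],[0,[0,0,0.017],0],[0,[0,0,0.021],0],[0,[0,0,0.021],0],[0,[0,0,0.021],0]]}}

```text
time_s: 7.7
eef_pos: [0.4442, -0.3645, 0.023]
eef_rot: [-0.0, 0.737, 0.676, -0.0]
wrist_force: [-1.0, 0.6, 1.5]
opening: 0.1
grasp_force: 59.5
```

```bash
python3 - <<'E'
from m import *
o=get_obs();print(o["wrist_force"],o["torque"]);go((.445,-.365,.024),-5,o)
W=cloud(cam("side"));a=W[near(W,(.50,-.37),.06,-.01,.04)];A=np.c_[a[:,:2]-(.50,-.37),np.ones(len(a))];print(len(a),np.linalg.lstsq(A,a[:,2],rcond=None)[0])
E
```

```text
[-1.0166165   0.573209    1.50321016] [ 0.09625153  0.09503529 -0.06543495]
t 7.7 tcp [ 0.4442 -0.3645  0.023 ] yaw -5.01 q6 -0.81 shift [-0.001   0.002  -0.0026] turn -0.0001 open 0.1
1760 [-0.01897062  0.01026076  0.01347988]
```

Call:
{"method": "play_rows", "body": {"plan": [[40,[0,0,0],0],[40,[0,0,0],0],[40,[0,0,0],0],[40,[0,0,-0.05],0],[40,[0,0,-0.15],0],[60,[0,0,-0.27],0],[60,[0,0,-0.39],0],[60,[0,0,-0.5],0],[60,[0,0,-0.5],0]]}}

```text
time_s: 8.65
eef_pos: [0.447, -0.3677, 0.2309]
eef_rot: [0.007, 0.737, 0.676, -0.0]
wrist_force: [0.3, -1.5, 0.7]
opening: 0.701
grasp_force: 0.0
```

```bash
python3 - <<'E'
from m import *
go((.544,.193,.18),-38.2);go((.544,.193,.18),51.8)
for n in("side","top"):
    W=cloud(cam(n));a=W[near(W,(.50,-.37),.06,.0,.018)];A=np.c_[a[:,:2]-(.50,-.37),np.ones(len(a))];print(n,len(a),np.linalg.lstsq(A,a[:,2],rcond=None)[0])
    m=near(W,(.513,-.185),.08,.135,.155)&~near(W,(.513,-.185),.05,.1,.16);a=W[m]
    print("rim",len(a),cv2.minEnclosingCircle(1000*a[:,:2].astype(np.float32)),a[:,2].max())
    m=near(W,(.513,-.185),.09,.008,.016);a=W[m];print(rectfit(a))
E
```

```text
t 8.65 tcp [ 0.447  -0.3677  0.2309] yaw -5.0 q6 -0.81 shift [1.4187 0.1184 0.1146] turn 0.1845 open 0.701
t 8.65 tcp [ 0.447  -0.3677  0.2309] yaw -5.0 q6 -0.81 shift [1.4187 0.1184 0.1146] turn -0.3155 open 0.701
side 2349 [0.00202456 0.00178747 0.01296749]
rim 146 ((553.1597900390625, -205.62179565429688), 42.19355392456055) 0.1476113842392713
(array([ 570.8, -200.3]), array([46.5, 48.1]), 4.6)
top 1480 [ 0.0014845  -0.00048079  0.01268847]
rim 566 ((513.8555908203125, -186.50831604003906), 61.431888580322266) 0.15041235983812853
(array([ 525.4, -183.4]), array([130.1,  88.4]), 8.3)
```

Call:
{"method": "play_rows", "body": {"plan": [[60,[0.98,0.082,0.05],0.184],[60,[0.98,0.082,0.05],0.184],[60,[0.98,0.082,0.05],0.184],[60,[0.98,0.082,0.05],0.184],[60,[0.98,0.082,0.05],0.184],[60,[0.98,0.082,0.05],0.184],[60,[0.98,0.082,0.05],0.184],[60,[0.98,0.082,0.05],0.184]]}}

```text
time_s: 9.55
eef_pos: [0.5096, 0.0244, 0.2006]
eef_rot: [-0.001, 0.899, 0.437, -0.002]
wrist_force: [-0.1, -1.1, -0.7]
opening: 0.701
grasp_force: 0.0
```

```bash
python3 -c "
from h import *
go((.544,.193,.15),-38.2);go((.544,.193,.069),-38.2)"
```

```text
t 9.55 tcp [0.5096 0.0244 0.2006] yaw -38.15 q6 0.48 shift [ 0.3849 -0.1923  0.1264] turn 0.0003 open 0.701
t 9.55 tcp [0.5096 0.0244 0.2006] yaw -38.15 q6 0.48 shift [ 0.3852 -0.1916  0.3289] turn 0.0003 open 0.701
```

Call:
{"method": "play_rows", "body": {"plan": [[50,[0.1,-0.05,0],0],[50,[0.2,-0.1,0],0],[50,[0.31,-0.155,0.03],0],[50,[0.385,-0.192,0.08],0],[50,[0.385,-0.192,0.12],0],[50,[0.385,-0.192,0.13],0],[50,[0.385,-0.192,0.13],0]]}}

```text
time_s: 10.25
eef_pos: [0.544, 0.1903, 0.1485]
eef_rot: [-0.001, 0.899, 0.437, -0.002]
wrist_force: [-1.3, -0.4, 0.2]
opening: 0.584
grasp_force: 0.0
```

```bash
python3 - <<'E'
from m import *
go((.544,.193,.069),-38.2)
p=cam("side")
W=cloud(p);a=W[near(W,(.543,.193),.03,.075,.107)];print(len(a),rectfit(a) if len(a)>4 else "")
u,v=proj(p,np.array((.544,.193,.1)))[0].astype(int)
cv2.imwrite("pics/c3.png",cv2.resize(p["image"][v-60:v+60,u-80:u+80,::-1],(640,480),interpolation=cv2.INTER_CUBIC))
E
```

```text
t 10.25 tcp [0.544  0.1903 0.1485] yaw -38.13 q6 0.8 shift [ 0.0061 -0.0035  0.1988] turn 0.0004 open 0.584
88 (array([543.5, 192.1]), array([32.5, 12.3]), 52.6)
```

View pics/c3.png

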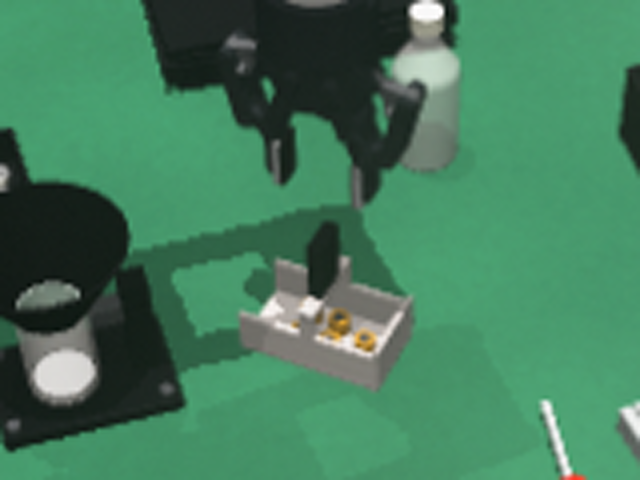

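The fingers at (280,165) and (362,185) straddle the grip plate at (322,255). I'll descend and grip.

Call:
{"method": "play_rows", "body": {"plan": [[50,[0.006,-0.003,0.07],0],[50,[0.006,-0.003,0.13],0],[50,[0.006,-0.003,0.175],0],[50,[0.006,-0.003,0.192],0],[50,[0.006,-0.003,0.192],0],[0,[0.006,-0.003,0.192],0],[0,[0.006,-0.003,0.192],0],[0,[0.006,-0.003,0.192],0],[0,[0.006,-0.003,0.192],0],[0,[0.006,-0.003,0.192],0]]}}

```text
time_s: 11.3
eef_pos: [0.5466, 0.1936, 0.075]
eef_rot: [0.0, 0.899, 0.437, 0.001]
wrist_force: [-1.9, 1.1, 5.8]
opening: 0.129
grasp_force: 61.2
```

Call:
{"method": "play_rows", "body": {"plan": [[0,[0,0,-0.01],0],[0,[0,0,-0.03],0],[0,[0,0,-0.06],0],[0,[0,0,-0.1],0],[0,[0,0,-0.16],0],[0,[0,0,-0.22],0],[0,[0,0,-0.28],0],[0,[0,0,-0.34],0],[0,[0,0,-0.38],0],[0,[0,0,-0.4],0]]}}

```text
time_s: 12.3
eef_pos: [0.5471, 0.1934, 0.237]
eef_rot: [0.001, 0.899, 0.437, 0.002]
wrist_force: [0.7, -0.3, -2.8]
opening: 0.131
grasp_force: 59.9
```

```bash
python3 - <<'E'
from m import *
o=get_obs();print(o["wrist_force"],o["q"].round(2))
go((.5,0.05,.235),-38.2,o)
for n in("top","side"):
    p=cam(n);W=cloud(p)
    m=near(W,(.546,.194),.075,.185,.2);a=W[m];print(n,"walltop",rectfit(a),len(a),np.median(a[:,2]))
    m=near(W,(.546,.194),.075,.155,.186)
    hs=cv2.cvtColor(p["image"],cv2.COLOR_RGB2HSV);b=m&(hs[...,1]>110)&(hs[...,0]<35)
    k,l,s,c=cv2.connectedComponentsWithStats(b.astype(np.uint8))
    for i in range(1,k):
        d=W[l==i].mean(0)-(.546,.194,.16);y=np.radians(-38.2);print(s[i,4],(d[0]*np.cos(y)+d[1]*np.sin(y)).round(3),(-d[0]*np.sin(y)+d[1]*np.cos(y)).round(3),d[2].round(3))
E
```

```text
[ 0.71633472 -0.27117589 -2.82775623] [ 0.14  0.19  1.59 -0.    1.36  0.8 ]
t 12.3 tcp [0.5471 0.1934 0.237 ] yaw -38.13 q6 0.8 shift [-0.3549  0.1287  0.0045] turn 0.0004 open 0.131
top walltop (array([545. , 167.4]), array([31.1, 79.2]), 58.0) 86 0.1952178952104653
23 0.033 -0.003 0.018
18 0.012 -0.015 0.02
2 -0.012 -0.018 0.017
side walltop (array([547. , 191.5]), array([ 67.3, 111.1]), 52.4) 332 0.19262158762703746
5 -0.009 0.01 0.015
34 0.009 0.005 0.017
19 0.034 -0.003 0.02
```

```bash
python3 -c "
from h import *
go((.5965,-.251,.230),-38.2)"
```

```text
t 12.4 tcp [0.5469 0.1934 0.2358] yaw -38.13 q6 0.8 shift [-0.7974  0.7835  0.0146] turn 0.0004 open 0.128
```

Call:
{"method": "play_rows", "body": {"plan": [[0,[-0.018,0.017,0],0],[0,[-0.05,0.049,0],0],[0,[-0.104,0.102,0],0],[0,[-0.183,0.18,0],0],[0,[-0.267,0.262,0],0],[0,[-0.351,0.345,0],0],[0,[-0.431,0.423,0],0],[0,[-0.485,0.476,0],0],[0,[-0.517,0.508,0],0],[0,[-0.535,0.526,0],0]]}}

```text
time_s: 13.4
eef_pos: [0.5789, -0.1064, 0.2329]
eef_rot: [-0.001, 0.9, 0.436, -0.001]
wrist_force: [1.3, -0.0, -1.8]
opening: 0.129
grasp_force: 59.9
```

Call:
{"method": "play_rows", "body": {"plan": [[0,[-0.018,0.018,0],0],[0,[-0.045,0.044,0],0],[0,[-0.086,0.084,0],0],[0,[-0.139,0.137,0.005],0],[0,[-0.187,0.184,0.008],0],[0,[-0.223,0.219,0.011],0],[0,[-0.246,0.242,0.014],0],[0,[-0.26,0.256,0.014],0],[0,[-0.26,0.256,0.014],0]]}}

```text
time_s: 14.3
eef_pos: [0.5959, -0.2503, 0.2283]
eef_rot: [-0.0, 0.899, 0.437, -0.0]
wrist_force: [-0.3, 0.5, -2.9]
opening: 0.126
grasp_force: 59.9
```

```bash
cat >> m.py <<'E'
def bushes(tag=None):
    o=get_obs();c=o["eef_pos"];y=np.radians(-38.2)
    for n in("top","side"):
        p=cam(n);W=cloud(p);hs=cv2.cvtColor(p["image"],cv2.COLOR_RGB2HSV);b=(hs[...,1]>110)&(hs[...,0]<35)&(hs[...,0]>10)&near(W,(.55,-.2),.17,.0,.3)
        k,l,s,_=cv2.connectedComponentsWithStats(b.astype(np.uint8))
        for i in range(1,k):
            w=W[l==i].mean(0);d=w-c;print(n,s[i,4],"scoop xy",(d[0]*np.cos(y)+d[1]*np.sin(y)).round(3),(-d[0]*np.sin(y)+d[1]*np.cos(y)).round(3),"world",w.round(3))
        if tag:
            u,v=proj(p,np.array((.55,-.21,.15)))[0].astype(int)
            cv2.imwrite(f"pics/{tag}{n}.png",cv2.resize(p["image"][v-60:v+60,max(u-50,0):u+50,::-1],(400,480),interpolation=cv2.INTER_CUBIC))
    if tag: cv2.imwrite(f"pics/{tag}.png",np.hstack([cv2.imread(f"pics/{tag}{n}.png") for n in("top","side")]))
E
python3 -c "
from m import *
go((.5965,-.251,.230),-38.2)
bushes('d1')"
```

```text
t 14.3 tcp [ 0.5959 -0.2503  0.2283] yaw -38.16 q6 0.08 shift [-0.0005  0.0021 -0.0041] turn 0.0002 open 0.126
top 2 scoop xy -0.001 0.012 world [ 0.603 -0.24   0.172]
top 17 scoop xy -0.019 0.013 world [ 0.589 -0.228  0.17 ]
top 109 scoop xy -0.218 -0.041 world [ 0.399 -0.148  0.013]
side 44 scoop xy -0.018 0.009 world [ 0.587 -0.232  0.168]
side 53 scoop xy 0.009 -0.0 world [ 0.602 -0.256  0.17 ]
side 13 scoop xy -0.019 -0.01 world [ 0.575 -0.246  0.168]
side 46 scoop xy 0.032 -0.005 world [ 0.618 -0.274  0.168]
side 226 scoop xy -0.211 -0.057 world [ 0.395 -0.164  0.012]
side 3 scoop xy -0.011 -0.017 world [ 0.577 -0.256  0.171]
```

View pics/d1.png

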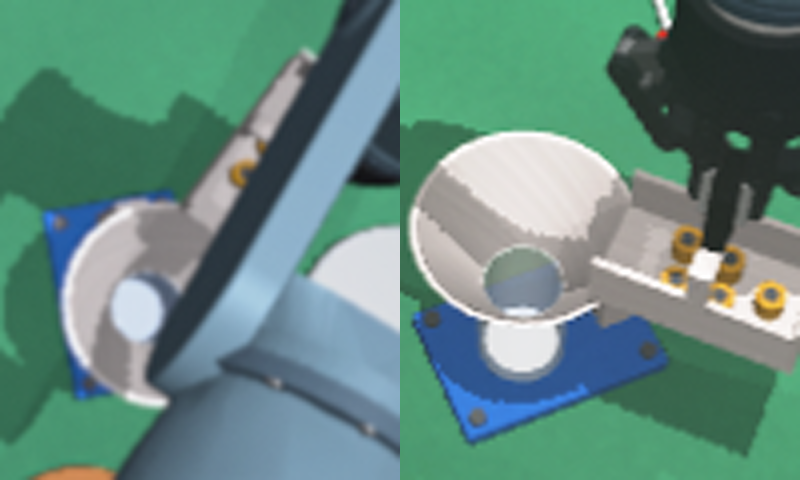

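The side view shows the spout just over the near rim at (610,265), with all five bushes in the tray. The moves can't tilt the tool, so I'll throw the bushes out by inertia. Each stroke runs forward with a gentle start and stops sharply with the spout over the funnel.

Call:
{"method": "play_rows", "body": {"plan": [[0,[0,0.03,0],0],[0,[0,0.07,0],0],[0,[0,0.1,0],0],[0,[0,0.1,0],0],[0,[0,0.09,0],0],[0,[0,0.06,0],0],[0,[0,0,0],0],[0,[0,-0.1,0],0],[0,[0,-0.1,0],0],[0,[0,-0.1,0],0]]}}

```text
time_s: 15.4
eef_pos: [0.5635, -0.2237, 0.2289]
eef_rot: [-0.0, 0.899, 0.438, 0.0]
wrist_force: [0.3, -0.3, -2.4]
opening: 0.131
grasp_force: 60.1
```

```bash
python3 -c "
from m import *
go((.5965,-.251,.230),-38.2)
bushes('d2')"
```

```text
t 15.4 tcp [ 0.5635 -0.2237  0.2289] yaw -38.06 q6 0.09 shift [-0.0029  0.1072 -0.0029] turn 0.0008 open 0.131
top 4 scoop xy -0.005 0.014 world [ 0.568 -0.209  0.171]
top 16 scoop xy -0.031 0.014 world [ 0.547 -0.193  0.17 ]
top 70 scoop xy -0.181 -0.038 world [ 0.398 -0.141  0.013]
side 47 scoop xy -0.027 0.007 world [ 0.547 -0.201  0.169]
side 11 scoop xy 0.004 0.002 world [ 0.568 -0.224  0.172]
side 21 scoop xy -0.025 -0.014 world [ 0.536 -0.219  0.172]
side 47 scoop xy 0.026 -0.006 world [ 0.58  -0.244  0.169]
side 9 scoop xy 0.006 -0.018 world [ 0.558 -0.241  0.178]
side 229 scoop xy -0.169 -0.058 world [ 0.395 -0.164  0.013]
```

Call:
{"method": "play_rows", "body": {"plan": [[0,[0,0.04,0],0],[0,[0,0.1,0],0],[0,[0,0.15,0],0],[0,[0,0.17,0],0],[0,[0,0.158,0],0],[0,[0,0.12,0],0],[0,[0,0.057,0],0],[0,[0,-0.043,0],0],[0,[0,0.057,0],0],[0,[0,0.07,0],0]]}}

```text
time_s: 16.5
eef_pos: [0.5845, -0.2412, 0.2272]
eef_rot: [-0.001, 0.899, 0.437, -0.001]
wrist_force: [1.4, -2.0, -1.1]
opening: 0.128
grasp_force: 63.2
```

```bash
python3 -c "
from m import *
go((.5635,-.2237,.230),-38.2)
bushes('d3')"
```

```text
t 16.5 tcp [ 0.5845 -0.2412  0.2272] yaw -38.12 q6 0.09 shift [ 0.002  -0.0682 -0.0068] turn 0.0005 open 0.128
top 15 scoop xy -0.051 0.01 world [ 0.551 -0.201  0.169]
top 16 scoop xy -0.098 0.01 world [ 0.514 -0.173  0.103]
top 109 scoop xy -0.204 -0.041 world [ 0.399 -0.148  0.013]
side 67 scoop xy -0.045 -0.001 world [ 0.548 -0.214  0.17 ]
side 23 scoop xy -0.014 -0.006 world [ 0.57  -0.238  0.17 ]
side 228 scoop xy -0.197 -0.057 world [ 0.395 -0.164  0.012]
side 38 scoop xy -0.091 0.003 world [ 0.515 -0.182  0.056]
```

Call:
{"method": "play_rows", "body": {"plan": [[0,[0,-0.012,0],0],[0,[0,-0.042,0],0],[0,[0,-0.11,0],0],[0,[0,0.005,0],0],[0,[0,0.01,0],0],[0,[0,0,0],0],[0,[0,-0.04,0],0],[0,[0,-0.12,0],0],[0,[0,0,0],0],[0,[0,0,0],0]]}}

```text
time_s: 17.6
eef_pos: [0.5854, -0.2423, 0.2256]
eef_rot: [-0.002, 0.899, 0.437, -0.001]
wrist_force: [0.6, 0.3, -0.9]
opening: 0.131
grasp_force: 63.2
```

```bash
python3 -c "
from m import *
go((.5635,-.2237,.230),-38.2)
bushes('d4')"
```

```text
t 17.6 tcp [ 0.5854 -0.2423  0.2256] yaw -38.15 q6 0.09 shift [ 0.0027 -0.0718 -0.0108] turn 0.0003 open 0.131
top 73 scoop xy -0.089 -0.0 world [ 0.515 -0.187  0.039]
top 107 scoop xy -0.205 -0.041 world [ 0.399 -0.147  0.013]
side 228 scoop xy -0.198 -0.057 world [ 0.395 -0.164  0.013]
side 30 scoop xy -0.091 0.01 world [ 0.521 -0.178  0.041]
```

View pics/d4.png

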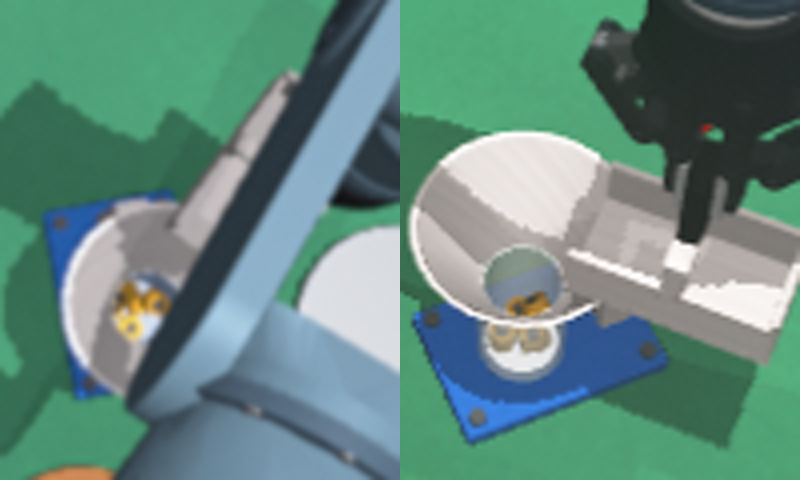

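The tray is now empty in the side view, and the bushes show inside the tube at (525,325) side and (140,305) top. I'll carry the scoop back to its old place.

Call:
{"method": "play_rows", "body": {"plan": [[0,[0.03,0.02,-0.04],0],[0,[0.1,-0.08,-0.05],0],[0,[0.2,-0.18,-0.05],0],[0,[0.29,-0.27,-0.05],0],[0,[0.38,-0.36,-0.05],0],[0,[0.47,-0.45,-0.05],0],[0,[0.56,-0.54,-0.05],0],[0,[0.65,-0.63,-0.03],0],[0,[0.74,-0.71,0],0],[0,[0.796,-0.747,0.03],0]]}}

```text
time_s: 18.7
eef_pos: [0.5481, 0.1958, 0.2195]
eef_rot: [0.001, 0.899, 0.438, 0.003]
wrist_force: [0.1, -0.9, -1.7]
opening: 0.128
grasp_force: 63.4
```

```bash
python3 - <<'E'
from m import *
o=get_obs();print(o["wrist_force"]);go((.546,.193,.075),-38.2,o);bushes('d5')
p=cam("side");W=cloud(p);c=o["eef_pos"];a=W[near(W,c,.075,c[2]-.075+.026,c[2]-.075+.042)];print(rectfit(a),np.median(a[:,2]))
A=np.c_[a[:,:2]-c[:2],np.ones(len(a))];print(np.linalg.lstsq(A,a[:,2],rcond=None)[0])
E
```

```text
[ 0.12999598 -0.93606926 -1.65387247]
t 18.7 tcp [0.5481 0.1958 0.2195] yaw -38.02 q6 0.8 shift [-0.0104 -0.001   0.3611] turn 0.001 open 0.128
top 76 scoop xy 0.212 -0.32 world [ 0.517 -0.187  0.039]
top 189 scoop xy 0.101 -0.375 world [ 0.395 -0.161  0.013]
side 226 scoop xy 0.102 -0.378 world [ 0.395 -0.164  0.013]
side 40 scoop xy 0.209 -0.31 world [ 0.52  -0.177  0.039]
(array([546. , 196.5]), array([ 69.2, 111.7]), 52.7) 0.1762352386961367
[ 0.01944973 -0.02001971  0.17608949]
```

View pics/d5.png

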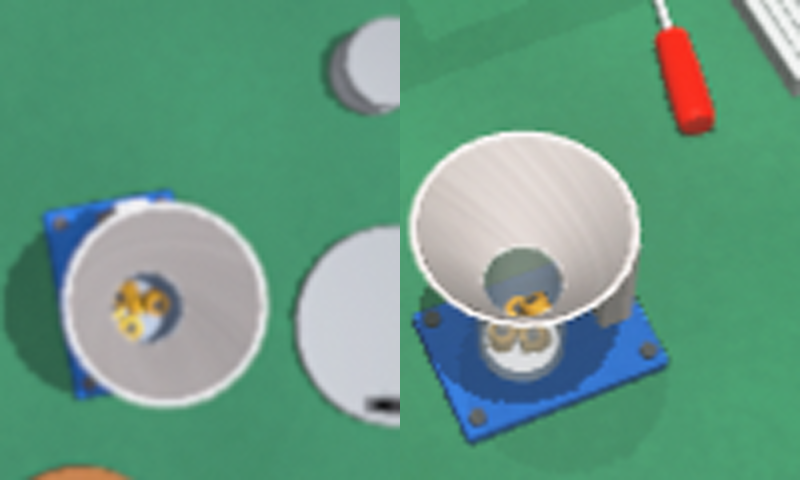

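All five bushes appear to be in the tube and none lie outside. I'll lower the scoop.

Call:
{"method": "play_rows", "body": {"plan": [[0,[-0.01,0,0.04],0],[0,[-0.01,0,0.12],0],[0,[-0.01,0,0.2],0],[0,[-0.01,0,0.26],0],[0,[-0.01,0,0.3],0],[0,[-0.01,0,0.32],0],[0,[-0.01,0,0.33],0],[0,[-0.01,0,0.337],0],[0,[-0.01,0,0.342],0],[0,[-0.01,0,0.342],0]]}}

```text
time_s: 19.85
eef_pos: [0.546, 0.1893, 0.0804]
eef_rot: [0.0, 0.899, 0.437, 0.001]
wrist_force: [1.0, 0.0, -0.2]
opening: 0.136
grasp_force: 63.3
```

```bash
python3 - <<'E'
from m import *
o=get_obs();print(o["wrist_force"],o["torque"]);go((.546,.193,.075),-38.2,o)
E
```

```text
[ 1.00500678  0.04143894 -0.24292974] [-0.0026034   0.00272864 -0.03593322]
t 19.85 tcp [0.546  0.1893 0.0804] yaw -38.13 q6 0.79 shift [ 0.0072 -0.0057  0.0135] turn 0.0004 open 0.136
```

Call:
{"method": "play_rows", "body": {"plan": [[0,[0,0,0.004],0],[0,[0,0,0.007],0],[0,[0,0,0.01],0],[0,[0,0,0.012],0],[0,[0,0,0.012],0]]}}

```text
time_s: 20.35
eef_pos: [0.5454, 0.1893, 0.0747]
eef_rot: [-0.0, 0.899, 0.437, -0.0]
wrist_force: [-0.0, -0.4, -1.3]
opening: 0.129
grasp_force: 63.3
```

```bash
python3 - <<'E'
from m import *
o=get_obs();print(o["wrist_force"],o["torque"]);go((.546,.193,.075),-38.2,o)
p=cam("side");W=cloud(p);c=o["eef_pos"];a=W[near(W,c,.075,.026,.042)]
A=np.c_[a[:,:2]-c[:2],np.ones(len(a))];print(rectfit(a),np.linalg.lstsq(A,a[:,2],rcond=None)[0])
E
```

```text
[-0.00576812 -0.39587083 -1.31942059] [-0.04085221  0.02486167 -0.00362617]
t 20.35 tcp [0.5454 0.1893 0.0747] yaw -38.13 q6 0.79 shift [ 0.0082 -0.0045 -0.0007] turn 0.0004 open 0.129
(array([543.5, 186.8]), array([ 65.1, 113.1]), 52.6) [ 0.02252989 -0.01078149  0.03321919]
```

Call:
{"method": "play_rows", "body": {"plan": [[0,[0,0,0.003],0],[0,[0,0,0.006],0],[0,[0,0,0.009],0],[0,[0,0,0.009],0]]}}

```text
time_s: 20.8
eef_pos: [0.5457, 0.1897, 0.0738]
eef_rot: [-0.0, 0.899, 0.438, 0.0]
wrist_force: [-8.4, 0.3, 16.5]
opening: 0.128
grasp_force: 66.2
```

Contact at 16 N, so it is seated. I'll release and rise.

Call:
{"method": "play_rows", "body": {"plan": [[0,[0,0,-0.004],0],[40,[0,0,-0.004],0],[50,[0,0,-0.004],0],[50,[0,0,-0.004],0],[50,[0,0,-0.004],0],[50,[0,0,-0.05],0],[50,[0,0,-0.13],0],[50,[0,0,-0.23],0],[50,[0,0,-0.33],0],[50,[0,0,-0.33],0]]}}

```text
time_s: 21.8
eef_pos: [0.5494, 0.1899, 0.2101]
eef_rot: [0.002, 0.899, 0.437, 0.005]
wrist_force: [0.9, -0.5, 0.9]
opening: 0.584
grasp_force: 0.0
```

```bash
python3 - <<'E'
from m import *
for n in("side","top"):
    p=cam(n);W=cloud(p)
    a=W[near(W,(.545,.19),.09,.027,.042)];A=np.c_[a[:,:2]-(.545,.19),np.ones(len(a))];print(n,rectfit(a),np.linalg.lstsq(A,a[:,2],rcond=None)[0])
    a=W[near(W,(.50,-.37),.06,.0,.018)];A=np.c_[a[:,:2]-(.50,-.37),np.ones(len(a))];print("lid",np.linalg.lstsq(A,a[:,2],rcond=None)[0])
    ds=search_frame(p,"bush0");print([(round(d["conf"],2),np.round(d["rect"]).tolist()) for d in ds])
    if n=="top": P=p
u,v=proj(P,np.array((.514,-.186,.05)))[0].round().astype(int)
a=cv2.resize(P["image"][v-14:v+14,u-14:u+14,::-1],(400,400),interpolation=cv2.INTER_CUBIC)
u,v=proj(P,np.array((.545,.19,.02)))[0].round().astype(int)
b=cv2.resize(P["image"][v-40:v+40,u-40:u+40,::-1],(400,400),interpolation=cv2.INTER_CUBIC)
cv2.imwrite("pics/e.png",np.hstack([a,b]))
E
```

```text
side (array([545.4, 186.2]), array([ 66.6, 109.9]), 51.1) [ 0.02579023 -0.0103819   0.03286919]
lid [0.00062681 0.00033835 0.01303752]
[(0.35, [303.0, 366.0, 63.0, 63.0])]
top (array([548. , 184.2]), array([ 61.1, 101.9]), 52.1) [ 0.02849507 -0.01908574  0.03430866]
lid [0.00230656 0.00061049 0.01258938]
[(0.17, [215.0, 201.0, 24.0, 48.0])]
```

View pics/e.png

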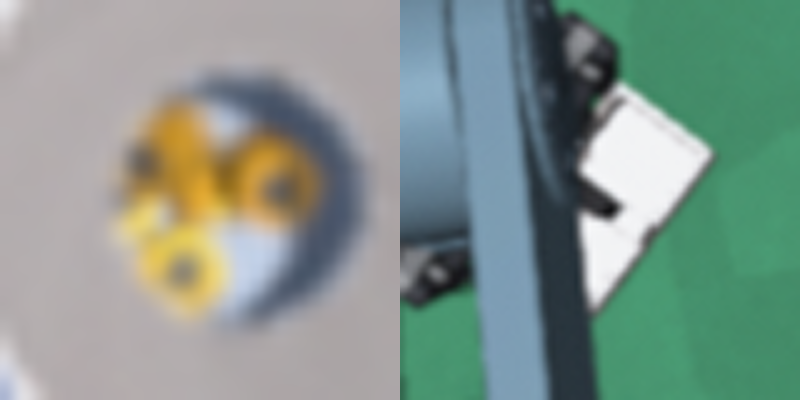

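Call:
{"method": "play_rows", "body": {"plan": [[50,[-0.1,-0.2,-0.1],0],[50,[-0.3,-0.4,-0.1],0],[50,[-0.5,-0.4,-0.1],0],[50,[-0.5,-0.4,-0.1],0],[50,[-0.5,-0.4,-0.1],0],[50,[-0.5,-0.4,-0.1],0],[50,[-0.5,-0.4,-0.1],0]]}}

```text
time_s: 22.7
eef_pos: [0.2942, 0.1303, 0.2421]
eef_rot: [-0.0, 0.899, 0.437, -0.001]
wrist_force: [0.6, -0.0, -0.8]
opening: 0.585
grasp_force: 0.0
```

```bash
python3 - <<'E'
from m import *
out=[]
for n in("side","top"):
    p=cam(n);W=cloud(p);hs=cv2.cvtColor(p["image"],cv2.COLOR_RGB2HSV);b=(hs[...,1]>110)&(hs[...,0]<35)&(hs[...,0]>12)
    k,l,s,c=cv2.connectedComponentsWithStats(b.astype(np.uint8))
    print(n,[(s[i,4],np.nanmean(W[l==i],0).round(3).tolist()) for i in range(1,k) if s[i,4]>3])
    a=W[near(W,(.545,.19),.024,.0,.014)];A=np.c_[a[:,:2]-(.545,.19),np.ones(len(a))];print("floor",len(a),np.linalg.lstsq(A,a[:,2],rcond=None)[0])
    if n=="top":
        a=W[l==l]
    u,v=proj(p,np.array((.514,-.186,.04)))[0].round().astype(int);out.append(cv2.resize(p["image"][v-25:v+25,u-20:u+20,::-1],(320,400),interpolation=cv2.INTER_CUBIC))
    u,v=proj(p,np.array((.545,.19,.02)))[0].round().astype(int);out.append(cv2.resize(p["image"][v-32:v+32,u-32:u+32,::-1],(400,400),interpolation=cv2.INTER_CUBIC))
cv2.imwrite("pics/f.png",cv2.resize(np.vstack([np.hstack(out[:2]),np.hstack(out[2:])]),(540,600)))
E
```

```text
side [(np.int32(1853), [0.34, -0.153, 0.012]), (np.int32(40), [0.52, -0.177, 0.039])]
floor 67 [-0.00517395 -0.04554735  0.00474502]
top [(np.int32(76), [0.517, -0.187, 0.039]), (np.int32(1899), [0.343, -0.15, 0.013])]
floor 141 [-0.01314466 -0.00556768  0.00440086]
```

View pics/f.png

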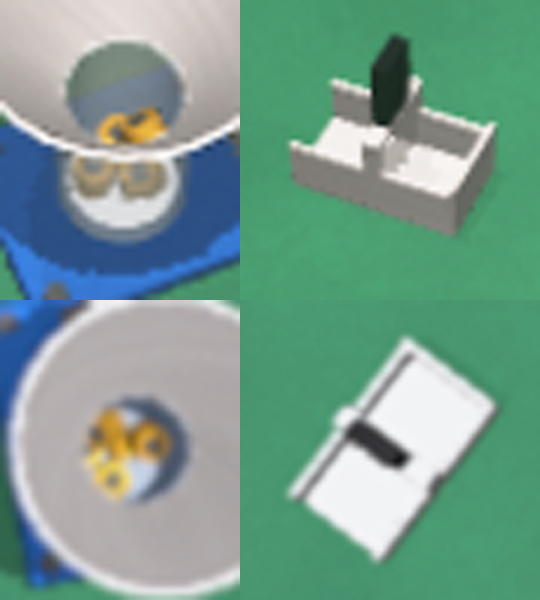

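The scoop stands flat and empty. The only brass visible anywhere is inside the tube, all of it low. I'll hand in.

```bash
python3 -c "
from bench import *
print(hand_in())"
```

```text
the job is handed in; nothing more can be done
None
```

Handed in at about 23 s: lid flat on the bench, scoop empty and back near its start, bushes shaken through the funnel because the moves cannot tilt the tool; I could not count all five stacked in the tube, but saw no brass outside it, and no verdict came back.

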